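Refit the centre pinion of a small rolling mill

ROBOT

A 7-joint arm with a two-finger parallel gripper is mounted at the origin on the work surface. World frame = base frame: x ahead of the robot, y to its left, z up, the work surface at z = 0. Lengths are in m, angles in rad, forces in N, time in s.
With the tool pointing down it reaches from about 0.4 to 0.75 m from the base axis. Payload 19.5 kg.
Tool frame: the origin (TCP) lies at the very end of the fingers, on their centre line; the grasp point (between the pads) lies 19 mm behind it; z points along the fingers, y is the line along which they close (so a half turn about z gives the same grasp; the last joint's range is limited). The gripper opens to 85 mm and grips with 20 to 120 N. Pads are 22 mm wide; open, the fingers measure 114 mm over their backs; the gripper's body (76 mm by 85 mm) begins 54 mm behind the grasp point. The pads swing forward as they close: fully open they stand 13 mm farther back than shut.
Start: joints at [-1.347, 0.707, -0.028, 1.485, 0.022, 0.951, -0.075], TCP at [0.151, 0.555, 0.231] pointing down, gripper open.
Joint ranges: [-2.71, 2.71], [-0.32, 2.16], [-1.57, 1.52], [0, 2.45], [-1.46, 4.6], [0, 2.02], [-2.83, 2.83]. Speed limits (rad/s): [1.89, 1.89, 2.57, 2.57, 3.01, 3.01, 3.01].

INTERFACE

Orientations are given as a unit quaternion [w, x, y, z].
In Python, from rig import manip, camrig, telemetry, ticket gives the robot as it stands (manip), with the cameras (camrig), the readings (telemetry) and the job (ticket).
- The arm moves only by the tool move_tool, called after "Emit:" as name(argument=value, ...) on one line, values as JSON. Schema: {"type":"object","properties":{"offsets":{"type":"array","items":{"type":"object","properties":{"wx":{"type":"number"},"wy":{"type":"number"},"wz":{"type":"number"},"dx":{"type":"number"},"dy":{"type":"number"},"dz":{"type":"number"},"finger_gap":{"type":"number"}},"additionalProperties":false,"required":["finger_gap"]},"minItems":1,"maxItems":20},"only":{"type":"string"},"quiet":{"type":"boolean"},"lines":{"type":"string"}},"required":["offsets"],"additionalProperties":false}. offsets is a list of rows, 1 to 20 of them, each an object with the fields wx, wy, wz (a rotation vector in rad), dx, dy, dz (the shift in m), finger_gap (the opening from 0.0 (shut) to 1.0 (fully open)); a field left out counts as zero (the opening has to be given); each row is the pose to reach, as a shift and turn from the pose commanded when the call began, along the tool's axes at that moment; what a row does not reach only later rows make up. A row lasts 1/12 s, in which the tool goes at most 0.0417 m and 0.125 rad, less where a joint would pass 70% of its speed; a pose out of reach is approached as far as the arm can. The fingers move at their own pace and stop on an object; the grip force is fixed at half the most. Time passes only in rows, so rows that do not move let the fingers close. The tool returns the time, the measured TCP pose, the force, the opening and the grip force at its end. only (a regular expression) keeps the lines of the reply that match it, lines (a string "A,B") keeps lines A to B, and quiet returns only ok. Input that does not fit is refused with a message, and nothing moves.
- telemetry.state(): the state, without advancing time (a new reading comes with each control period).
- camrig.read_camera(name): name is "side" or "top" or "wrist"; returns the picture (420x560x3 uint8, red, green, blue); there is no depth.
- camrig.calibration(name): a dict with "fovy" (degrees; the focal length in pixels is half the picture's height over the tangent of half this angle, whatever the lens; pixels are square), "cx", "cy" (the principal point, pixels), "dist_coeffs" ([k1, k2, p1, p2, k3] as OpenCV has them; the pictures are not rectified), "extrinsics" (4x4, takes a point from world to camera coordinates); the wrist camera has in their place "hand_eye" (4x4, takes a point from camera to tool coordinates, whose origin is the TCP and whose axes are the flange's). Camera axes: x right, y up, looking along -z (the intrinsics and any distortion apply to the point x, -y, -z); pixel columns grow to the right and rows downward; lengths in m; the calibration is good to about 2 mm. A picture is of the moment at which its call begins: read the wrist's pose just before it. calibration takes no time and is no camera call.
- ticket.sign_off(): hands the job in; it is judged then, once.
The state is a dict: "time": time; "joint_positions": joint angles; "joint_velocities": joint speeds; "effort": joint torques, N m; "eef_pos": TCP position; "orientation": TCP orientation; "force": force on the tool from outside, world axes, zero at the start; "ft_torque": the same for the moment, N m; "width": opening from 0.0 (shut) to 1.0 (fully open); "finger_force": force on a finger pad.
Only numpy, scipy, OpenCV 4.12 (cv2) and the standard library are available. Lean on these libraries where they do the work, as an engineer would, in place of code of your own. Each camera call takes 0.05 s, during which the arm holds its last target. There are 200 camera calls.

TASK

The rolling mill's centre pinion is off for levelling the rolls: turn the right-hand screw by the flat tang on its gear until its index line points straight at the raised pointer on the frame, as the left one already does. Then take the toothed T-handle pinion from the bench by its handle, slip it over the centre post, turn it until its teeth mesh with both screw gears and push it fully home against the spring, keeping both index lines on their pointers. Finish still gripping the handle and holding it down, so that I can do up its set screw, and leave everything else on the bench where it is.

Things in the scene. Friction and masses are not known exactly. Their poses are not given: they have to be found in the camera images.
- mill: Small green two-roll rolling mill, bolted down. Base 120 (x) x 180 (y) x 16 mm; origin at the centre of its underside, z up, front towards -x. Bridge 88 x 180 mm, top 152 mm above the bench. On it in a row along y: left screw gear at y = +54 mm, centre post at 0, right screw gear at y = -54 mm. A low crank (69 mm high) sticks out 173 mm to -y and 96 mm to +x.
- seat (a point): On the mill: centre of the pinion's seat, a steel boss of radius 19 mm at the foot of the centre post, 158 mm above the bench; axes as the mill. The undersides of the screw gears are level with it, their upper faces 16 mm higher. The pinion is home when its underside touches the seat, its gear then level with the others.
- post_top (a point): Top of the centre post, 43 mm above the seat. Plain round post 11 mm in diameter; its uppermost 7 mm tapers to 5.6 mm.
- spring_washer (a joint): Travel (m) of the brass washer, 24 mm across, that a coil spring pushes up round the post: 0 up, its top 6 mm above the seat; 0.006 pressed flush with the seat. It pushes back with 6 N as it begins to move and 12 N when flush, so a pinion let go sits 6 mm too high.
- screw_right (a joint): Angle of the right-hand screw with its gear, rad: 0 when its index line points at its pointer (the mill's -x), positive counter-clockwise from above. It starts turned 0.5 to 1.4. Stiff (0.08 N m), stays where it is left, can turn either way up to 3. Gear: 16 teeth, tip radius 29.6 mm, pitch radius 27 mm, 16 mm thick, teeth rounded off at both faces.
- tang_right (a point): On the right-hand screw's axis, 24 mm above its gear's upper face, where to grip (198 mm above the bench). The flat steel tang is 24 mm long (this point's x), 12 mm thick (y) and rises 30 mm from the gear's face, to 204 mm above the bench. A black index line on the gear's face runs from the tang towards this point's -x. At joint value 0 these axes are the mill's.
- pointer_right (a point): Top inner edge of the fixed steel pointer, 4 mm wide, that stands on the bridge in front of the right screw gear, 34 mm to -x of the screw's axis, 170 mm above the bench. A white line on the top of the tang also runs to the index line's side. The left gear has the same pointer and lines.
- screw_left (a joint): Angle of the left-hand screw with its identical gear and tang, rad: starts at 0, its index line on its pointer, and belongs there. Same stiffness and sign.
- pinion: Loose steel centre pinion standing on the bench, teeth down, about 0.38 kg. Gear like the other two (16 teeth, tip radius 29.6 mm, 16 mm thick), above it a hub 23 mm across up to 53 mm, a 15 mm stem and a T handle, 83 mm high in all. Origin at the centre of its underside, z up its axis, x along the handle. From below a blind bore, 12.8 mm across, 47 mm deep.
- handle (a point): Middle of the pinion's T handle, 75 mm above the pinion's underside: a steel bar 84 mm long (along x), 12 mm thick (along y), 16 mm high, to be gripped across its thickness.
- tooth (a point): Tip of the pinion tooth that points along the handle (+x), at half the gear's thickness; the other 15 follow every 22.5 degrees. With both index lines on their pointers the pinion meshes with both gears when this tooth points along the mill's x or y or at any multiple of 22.5 degrees from there; play about 1.3 mm either way.
- hammer: Bystander: small hammer with a wooden handle, 220 mm long, lying in front of the mill; to be left alone.
- screwdriver: Bystander: black screwdriver, 150 mm long, lying in front of the mill's left side; to be left alone.
- loupe: Bystander: black clip-on double loupe, two 49 mm rings lying flat, 7 mm high; to be left alone.
- anvil: Bystander: little steel bench anvil, 46 mm high, standing beside the mill's left side; to be left alone.
- jar: Bystander: glass jar 56 mm across and 75 mm high beyond the pinion; to be left alone.
- horn_plate: Bystander: flat dark horn blank, 130 x 45 x 6 mm; to be left alone.
- file: Bystander: file with an orange handle, 250 mm long, right of the mill; to be left alone.

How it is judged:
On the way, in this order (a step that is already met when the one before it is completed fails the run):
1. the right-hand screw's index line is on its pointer (within 5 degrees) before the pinion is on the post (value of joint screw_right between -0.09 and 0.09 rad and horizontal distance between pinion and seat above 0.05 m), for 0.2 s.
2. the pinion is on the post, its teeth between those of both screw gears (z of pinion in the frame of mill below 0.169 m and horizontal distance between pinion and seat below 0.003 m), for 0.1 s.
At the end, for the whole second after the job is handed in: the pinion is held by the fingers and pressed home: its underside within 2 mm of the seat, within 2.5 mm of the post's axis and upright within 3.4 degrees, pushing on the mill with more than 8 N, at rest; both screws' index lines within 7 degrees of their pointers (z of pinion in the frame of mill below 0.16 m and horizontal distance between pinion and seat below 0.0025 m and angle between the z axis of pinion and the z axis of mill, either way round below 0.06 rad and value of joint screw_right between -0.12 and 0.12 rad and value of joint screw_left between -0.12 and 0.12 rad and contact force between the fingers and pinion above 5 N and contact force between pinion and mill above 8 N and linear speed of pinion below 0.02 m/s); the arm keeps its last pose, push and grip.
It fails at once if one of the bystanders is disturbed (moved more than 25 mm) (distance of any of hammer, screwdriver, loupe, anvil, jar, horn_plate, file from where it was at the start of the episode above 0.025 m).
It also fails if it takes over 58 s, if anything falls off the work surface, if the arm or the gripper's body presses on something with over 40 N, if the wrist force passes 120 N, or if a joint passes its speed limit or range.

## Working session

There is one attempt and no reset: what is moved stays moved. The work goes in short steps, Python scripts to look and compute and a tool call to move; the robot and the scene stay as the last step left them, time stands still between calls to the robot, and variables do not carry over. Pictures are saved under pics/ and viewed, at most 10 in all, crops included, and the job is handed in when it is done.

```bash
ls; mkdir -p pics; cat > h.py <<'E'
import numpy as np, cv2
from rig import manip, camrig, telemetry, ticket
from scipy.spatial.transform import Rotation as R
def cal(name, st=None):
    c=camrig.calibration(name); f=210/np.tan(np.radians(c["fovy"])/2)
    K=np.array([[f,0,c["cx"]],[0,f,c["cy"]],[0,0,1]]); D=np.array(c["dist_coeffs"],float)
    if "extrinsics" in c: E=np.array(c["extrinsics"])
    else:
        st=st or telemetry.state(); T=np.eye(4); q=st["orientation"]
        T[:3,:3]=R.from_quat([q[1],q[2],q[3],q[0]]).as_matrix(); T[:3,3]=st["eef_pos"]
        E=np.linalg.inv(T@np.array(c["hand_eye"]))
    return K,D,E
def ray(C,uv):
    K,D,E=C; p=cv2.undistortPoints(np.array([[uv]],float),K,D)[0,0]
    d=E[:3,:3].T@np.array([p[0],-p[1],-1]); o=-E[:3,:3].T@E[:3,3]
    return o,d
def atz(C,uv,z):
    o,d=ray(C,uv); return o+d*(z-o[2])/d[2]
def proj(C,P):
    K,D,E=C; P=np.atleast_2d(P)@E[:3,:3].T+E[:3,3]
    return cv2.projectPoints(P*[1,-1,-1],np.zeros(3),np.zeros(3),K,D)[0][:,0]
def snap(cam,fn,crop=None,s=1):
    st=telemetry.state(); im=camrig.read_camera(cam)[:,:,::-1]
    cv2.imwrite("pics/full_"+fn,im)
    if crop: im=im[crop[1]:crop[3],crop[0]:crop[2]]
    cv2.imwrite("pics/"+fn,cv2.resize(im,None,fx=s,fy=s,interpolation=cv2.INTER_CUBIC)); return st
E
python3 - <<'E'
from h import *
st=telemetry.state(); print(st)
for c in("top","side","wrist"):
    snap(c,c+"0.png",s=1); print(c,camrig.calibration(c))
a=cv2.imread("pics/top0.png");cv2.imwrite("pics/top0b.png",cv2.resize(a,(800,600),interpolation=cv2.INTER_CUBIC))
E
```

```text
pics
rig.py
{'time': 0.0, 'joint_positions': array([-1.34669102,  0.70709386, -0.02760124,  1.4849986 ,  0.02201504,
        0.95092393, -0.07549273]), 'joint_velocities': array([ 0.00122626, -0.00109583, -0.00084646,  0.00010695,  0.00057473,
        0.00065493,  0.00071109]), 'effort': array([-7.40544488e-05, -8.83228755e+01,  1.23567335e+00, -2.36152446e+01,
        1.70862844e-02,  6.78055847e-03, -4.23469729e-06]), 'eef_pos': array([0.15098595, 0.55454081, 0.23083296]), 'orientation': array([-4.45457028e-05,  1.32509684e-01,  9.91181552e-01, -5.58656341e-04]), 'force': array([-1.04774648, -0.00449608,  1.39498387]), 'ft_torque': array([-0.0104783 ,  0.04900664,  0.03456946]), 'finger_force': 0.0, 'width': 0.998558149040869}
top {'fovy': 43.58157866009251, 'cx': 282.1330513037209, 'cy': 213.08356864853403, 'dist_coeffs': array([-0.04442169,  0.        ,  0.        ,  0.        ,  0.        ]), 'extrinsics': array([[-0.01003635, -0.99990519,  0.00942816, -0.00857854],
       [ 0.98421219, -0.00821176,  0.17680194, -0.53601019],
       [-0.17670775,  0.01105376,  0.9842012
[... 340 characters left out ...]
4463585,  0.66826088,  0.74258672, -0.11367144],
       [-0.02280401, -0.74245233,  0.66951065, -1.73907214],
       [ 0.        ,  0.        ,  0.        ,  1.        ]])}
wrist {'fovy': 71.89714805068837, 'cx': 275.8362311534961, 'cy': 207.07244404140516, 'dist_coeffs': array([-0.05878049,  0.        ,  0.        ,  0.        ,  0.        ]), 'hand_eye': array([[-6.65170103e-04,  9.58474515e-01,  2.85177420e-01,
         7.29739834e-02],
       [ 9.99999595e-01,  8.10439957e-04, -3.91392179e-04,
         1.36448789e-04],
       [-6.06258605e-04,  2.85177044e-01, -9.58474666e-01,
        -1.43286498e-01],
       [ 0.00000000e+00,  0.00000000e+00,  0.00000000e+00,
         1.00000000e+00]])}
```

View pics/top0b.png

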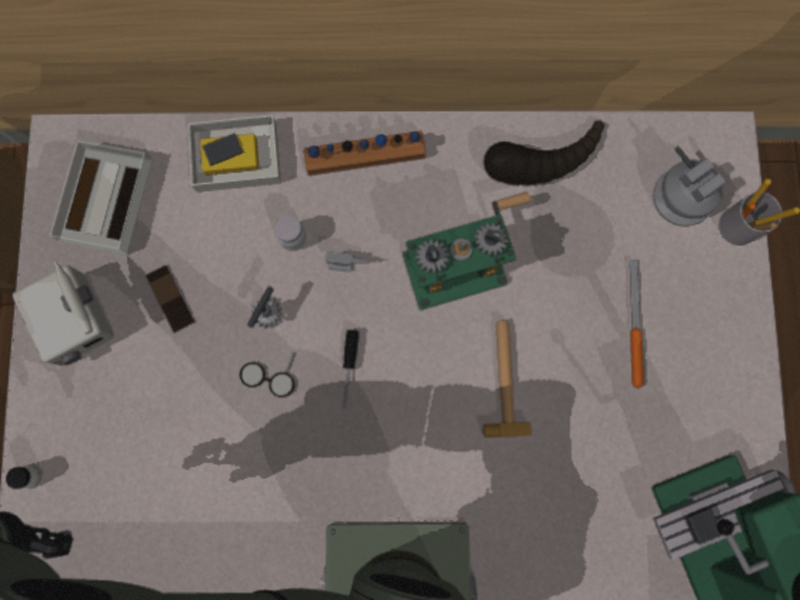

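The overview shows the mill at about (460,262), the pinion at (265,308), loupe (267,380), screwdriver (350,355), hammer (505,380) and jar (289,233), all in 800-wide pixels. I'll enlarge both targets.

```bash
python3 - <<'E'
import cv2,numpy as np
a=cv2.imread("pics/full_top0.png")
m=cv2.resize(a[140:220,275:375],(800,640),interpolation=cv2.INTER_CUBIC)[:600]
cv2.imwrite("pics/mill.png",np.clip(m*1.6,0,255))
b=cv2.imread("pics/full_side0.png");cv2.imwrite("pics/side0b.png",np.clip(cv2.resize(b,(800,600),interpolation=cv2.INTER_CUBIC)*1.4,0,255))
E
```

```text
[ WARN:0@0.044] global loadsave.cpp:1063 imwrite_ Unsupported depth image for selected encoder is fallbacked to CV_8U.
```

View pics/mill.png

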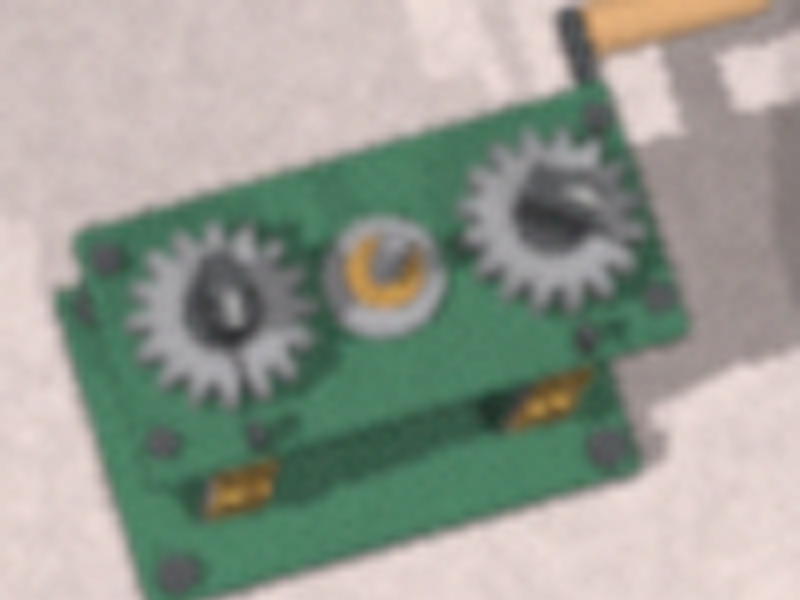

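View pics/side0b.png

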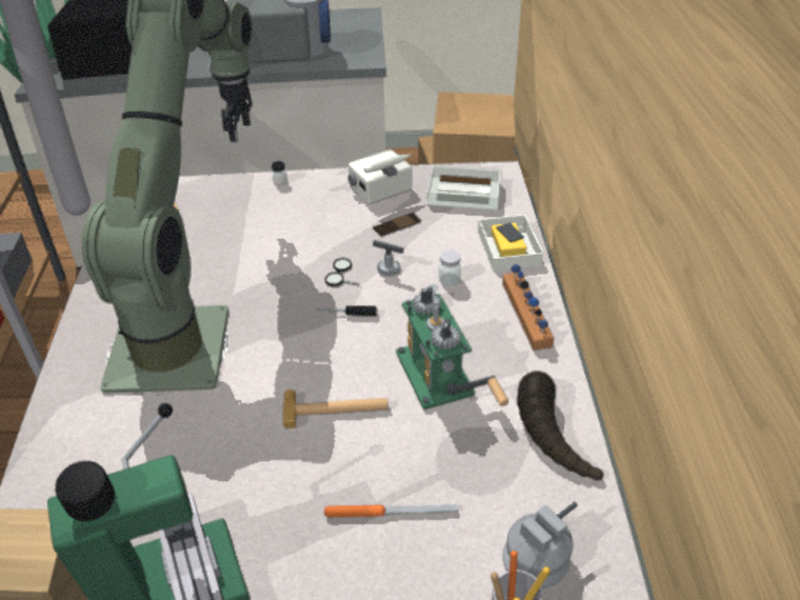

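The crop shows the left gear face at (220,315), the boss at (387,278) and the right gear face at (552,218), with the right tang's lines pointing roughly right. The side view confirms this layout. Next I compute positions.

```bash
python3 - <<'E'
from h import *
C=cal("top"); f=lambda x,y:(275+x/8-.5,140+y/8-.5)
L=atz(C,f(220,315),.174);Rr=atz(C,f(552,218),.174);B=atz(C,f(387,278),.158)
print(L,Rr,B,(L+Rr)/2,np.linalg.norm(L-Rr)); d=L-Rr; print("yaw",np.arctan2(-d[0],d[1]))
st=telemetry.state(); q=st["orientation"]; print(R.from_quat([q[1],q[2],q[3],q[0]]).as_matrix())
for n,p in dict(hub=(270,293),gear=(268,318)).items(): print(n,atz(C,(p[0]*.7,p[1]*.7),.075 if n=="hub" else .01))
a=cv2.imread("pics/full_top0.png");m=cv2.resize(a[195:235,165:215],(800,640),interpolation=cv2.INTER_CUBIC)[:600]
cv2.imwrite("pics/pin.png",np.clip(m*1.6,0,255).astype('uint8'))
E
```

```text
[ 0.59910915 -0.06227214  0.174     ] [ 0.62948716 -0.16647092  0.174     ] [ 0.61466041 -0.11590917  0.158     ] [ 0.61429816 -0.11437153  0.174     ] 0.10853667371292508
yaw 0.2836764576068188
[[-9.64890399e-01  2.62652805e-01 -1.45652625e-04]
 [ 2.62652840e-01  9.64890120e-01 -7.35696746e-04]
 [-5.26940346e-05 -7.48122803e-04 -9.99999719e-01]]
hub [0.55457578 0.23335777 0.075     ]
gear [0.51819512 0.24717631 0.01      ]
```

View pics/pin.png

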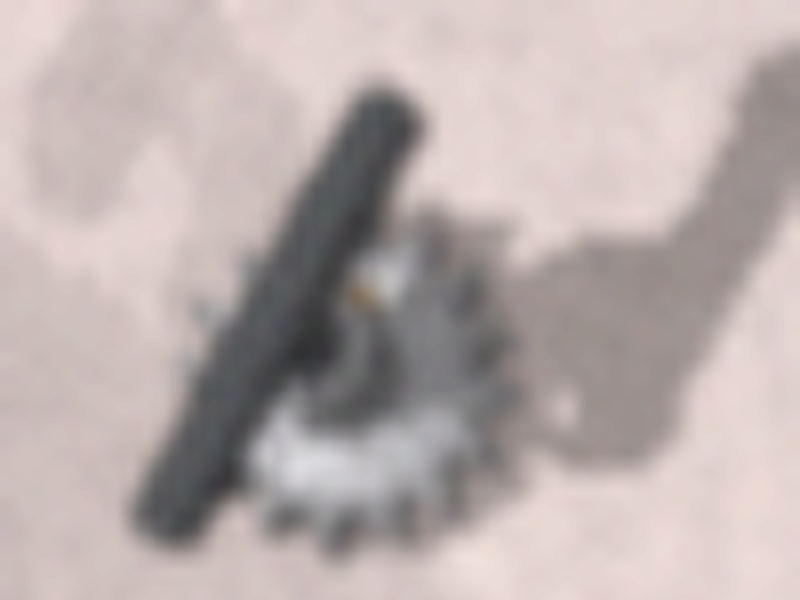

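Emit:
move_tool(offsets=[{"wz": 0.07,"dx": -0.03,"dy": -0.03,"dz": -0.01,"finger_gap": 0.4},{"wz": 1.39,"dx": -0.65,"dy": -0.57,"dz": -0.07,"finger_gap": 0.4},{"wz": 1.39,"dx": -0.65,"dy": -0.57,"dz": -0.07,"finger_gap": 0.4},{"wz": 1.39,"dx": -0.65,"dy": -0.57,"dz": -0.07,"finger_gap": 0.4},{"wz": 1.39,"dx": -0.65,"dy": -0.57,"dz": -0.07,"finger_gap": 0.4},{"wz": 1.39,"dx": -0.65,"dy": -0.57,"dz": -0.07,"finger_gap": 0.4},{"wz": 1.39,"dx": -0.65,"dy": -0.57,"dz": -0.07,"finger_gap": 0.4},{"wz": 1.39,"dx": -0.65,"dy": -0.57,"dz": -0.07,"finger_gap": 0.4},{"wz": 1.39,"dx": -0.65,"dy": -0.57,"dz": -0.07,"finger_gap": 0.4},{"wz": 1.39,"dx": -0.65,"dy": -0.57,"dz": -0.07,"finger_gap": 0.4},{"wz": 1.39,"dx": -0.65,"dy": -0.57,"dz": -0.07,"finger_gap": 0.4},{"wz": 1.39,"dx": -0.65,"dy": -0.57,"dz": -0.07,"finger_gap": 0.4},{"wz": 1.39,"dx": -0.65,"dy": -0.57,"dz": -0.07,"finger_gap": 0.4},{"wz": 1.39,"dx": -0.65,"dy": -0.57,"dz": -0.07,"finger_gap": 0.4},{"wz": 1.39,"dx": -0.65,"dy": -0.57,"dz": -0.07,"finger_gap": 0.4},{"wz": 1.39,"dx": -0.65,"dy": -0.57,"dz": -0.07,"finger_gap": 0.4},{"wz": 1.39,"dx": -0.65,"dy": -0.57,"dz": -0.07,"finger_gap": 0.4},{"wz": 1.39,"dx": -0.65,"dy": -0.57,"dz": -0.07,"finger_gap": 0.4},{"wz": 1.39,"dx": -0.65,"dy": -0.57,"dz": -0.07,"finger_gap": 0.4},{"wz": 1.39,"dx": -0.65,"dy": -0.57,"dz": -0.07,"finger_gap": 0.4}])

```text
time: 1.82
eef_pos: [0.6099, -0.1391, 0.2989]
orientation: [-0.0, 0.736, 0.676, 0.0]
force: [0.2, 1.1, 0.5]
width: 0.401
finger_force: 0.0
```

```bash
python3 - <<'E'
from h import *
C=cal("top"); f=lambda x,y:(165+x/16-.5,195+y/16-.5)
a=atz(C,f(385,100),.079);b=atz(C,f(170,525),.079);print("handle",a,b,(a+b)/2,np.linalg.norm(a-b),np.arctan2(a[1]-b[1],a[0]-b[0]))
print(telemetry.state()["joint_positions"])
E
```

```text
handle [0.56552727 0.23409319 0.079     ] [0.49473741 0.26785841 0.079     ] [0.53013234 0.2509758  0.079     ] 0.0784301878548642 -0.4450611015627856
[ 0.04490584  0.75406977  0.30842642  1.16079727 -0.22031494  1.25824632
  0.25693221]
```

Emit:
move_tool(offsets=[{"dx": -0.025,"dy": 0.021,"finger_gap": 0.4},{"dx": -0.025,"dy": 0.021,"finger_gap": 0.4},{"dx": -0.025,"dy": 0.021,"finger_gap": 0.4}])

```text
time: 2.07
eef_pos: [0.6281, -0.1654, 0.2976]
orientation: [-0.0, 0.737, 0.676, -0.001]
force: [-0.7, 1.3, 0.1]
width: 0.403
finger_force: 0.0
```

```bash
python3 - <<'E'
from h import *
st=snap("wrist","w1.png"); np.save("w1st",[*st["eef_pos"],*st["orientation"]]); print(st["eef_pos"],st["orientation"])
C=cal("wrist",st); print(proj(C,[[.6295,-.1665,.174],[.6295,-.1665,.204],[.614,-.1145,.158],[.614,-.1145,.201]]))
a=cv2.imread("pics/full_w1.png"); cv2.imwrite("pics/w1.png",np.clip(cv2.resize(a,(800,600),interpolation=cv2.INTER_CUBIC)*1.4,0,255).astype('uint8'))
E
```

```text
[ 0.62806098 -0.16536346  0.29758935] [-4.47295537e-04  7.37196390e-01  6.75678114e-01 -6.06361546e-04]
[[278.04265083 201.58333857]
 [278.27225736 210.90775947]
 [257.25673318 146.61436017]
 [253.97390838 150.99086969]]
```

View pics/w1.png

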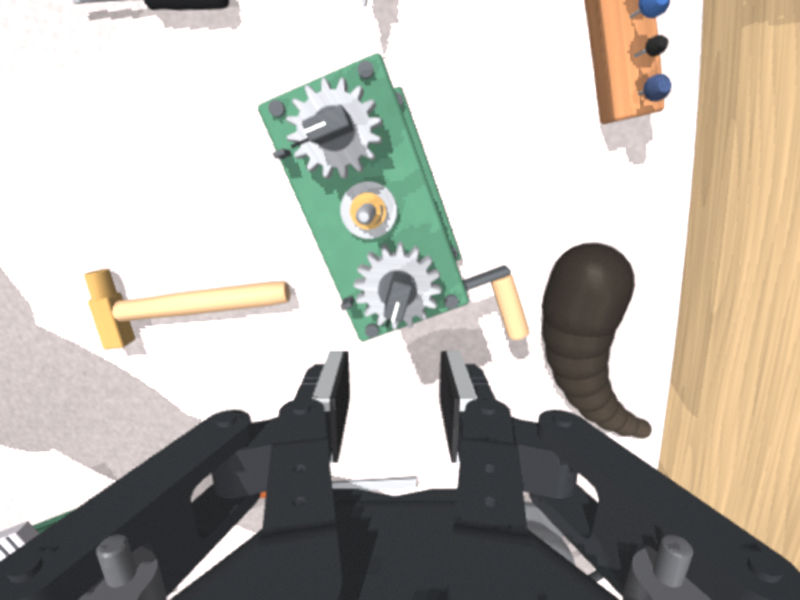

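The wrist view agrees with the projections: right gear (397,287), post (367,212), left gear (335,128). The right white line points to (395,325). I'll enlarge for the angles.

```bash
python3 - <<'E'
import cv2,numpy as np
a=cv2.imread("pics/full_w1.png")
l=a[50:130,190:270];r=a[165:245,238:318]
cv2.imwrite("pics/w1c.png",np.clip(np.hstack([cv2.resize(i,(400,400),interpolation=cv2.INTER_CUBIC) for i in(l,r)])*1.2,0,255).astype('uint8'))
E
```

```text
(no output)
```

View pics/w1c.png

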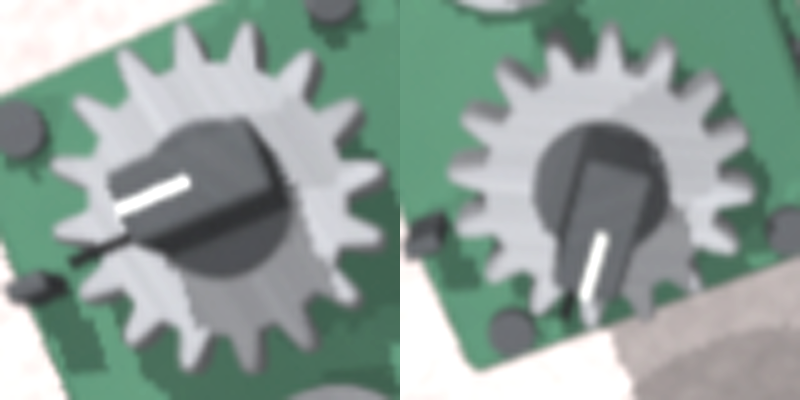

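```bash
python3 - <<'E'
from h import *
v=np.load("w1st.npy"); C=cal("wrist",dict(eef_pos=v[:3],orientation=v[3:]))
l=lambda x,y:(190+x/5-.4,50+y/5-.4); r=lambda x,y:(238+(x-400)/5-.4,165+y/5-.4)
def an(f,p,q,z):
    a=atz(C,f(*p),z);b=atz(C,f(*q),z);d=a-b;print(a,b,np.arctan2(d[1],d[0]))
an(l,(187,182),(118,211),.204); an(r,(602,237),(586,297),.204)
an(r,(590,160),(555,280),.204);an(r,(650,175),(615,300),.204)
print("Rtop",atz(C,r(603,232),.204),"Rgear",atz(C,r(601,177),.174),"Lgear",atz(C,l(218,198),.174))
print("Ltop",atz(C,l(187,182),.204))
print("boss",atz(C,(257.3-.4,147),.158))
E
```

```text
[ 0.59887352 -0.06308355  0.204     ] [ 0.58769684 -0.06625292  0.204     ] 0.27631602298725993
[ 0.62918389 -0.16745682  0.204     ] [ 0.6254824  -0.17809937  0.204     ] 1.2360810803682316
[ 0.62833051 -0.15370147  0.204     ] [ 0.62041486 -0.17451985  0.204     ] 1.2074533042442979
[ 0.63822238 -0.15720024  0.204     ] [ 0.63045383 -0.17909108  0.204     ] 1.2297838244952444
Rtop [ 0.62943129 -0.16657703  0.204     ] Rgear [ 0.62940323 -0.16491817  0.174     ] Lgear [ 0.59944905 -0.062422    0.174     ]
Ltop [ 0.59887352 -0.06308355  0.204     ]
boss [ 0.61361971 -0.11483381  0.158     ]
```

Emit:
move_tool(offsets=[{"wz": 0.12,"dx": -0.001,"dy": 0.001,"dz": 0.02,"finger_gap": 0.4},{"wz": 0.26,"dx": -0.001,"dy": 0.001,"dz": 0.05,"finger_gap": 0.4},{"wz": 0.26,"dx": -0.001,"dy": 0.001,"dz": 0.08,"finger_gap": 0.4},{"wz": 0.26,"dx": -0.001,"dy": 0.001,"dz": 0.1,"finger_gap": 0.4},{"wz": 0.26,"dx": -0.001,"dy": 0.001,"dz": 0.116,"finger_gap": 0.4},{"wz": 0.26,"dx": -0.001,"dy": 0.001,"dz": 0.116,"finger_gap": 0.4},{"wz": 0.26,"dx": -0.001,"dy": 0.001,"dz": 0.116,"finger_gap": 0.0},{"wz": 0.26,"dx": -0.001,"dy": 0.001,"dz": 0.116,"finger_gap": 0.0},{"wz": 0.26,"dx": -0.001,"dy": 0.001,"dz": 0.116,"finger_gap": 0.0},{"wz": 0.26,"dx": -0.001,"dy": 0.001,"dz": 0.116,"finger_gap": 0.0},{"wz": 0.26,"dx": -0.001,"dy": 0.001,"dz": 0.116,"finger_gap": 0.0}])

```text
time: 3.03
eef_pos: [0.6305, -0.1648, 0.1845]
orientation: [0.002, 0.818, 0.576, 0.002]
force: [10.5, -1.6, -4.5]
width: 0.126
finger_force: 61.7
```

Emit:
move_tool(offsets=[{"wz": 0.08,"finger_gap": 0},{"wz": 0.16,"finger_gap": 0},{"wz": 0.24,"finger_gap": 0},{"wz": 0.32,"finger_gap": 0},{"wz": 0.4,"finger_gap": 0},{"wz": 0.48,"finger_gap": 0},{"wz": 0.56,"finger_gap": 0},{"wz": 0.64,"finger_gap": 0},{"wz": 0.72,"finger_gap": 0},{"wz": 0.8,"finger_gap": 0},{"wz": 0.88,"finger_gap": 0},{"wz": 0.945,"finger_gap": 0},{"wz": 0.945,"finger_gap": 0},{"wz": 0.945,"finger_gap": 0},{"wz": 0.945,"finger_gap": 0}])

```text
time: 4.28
eef_pos: [0.6322, -0.1664, 0.1846]
orientation: [0.003, 0.99, 0.14, 0.004]
force: [27.9, -14.5, -15.7]
width: 0.128
finger_force: 60.3
```

Emit:
move_tool(offsets=[{"finger_gap": 0.15},{"finger_gap": 0.35},{"finger_gap": 0.4},{"finger_gap": 0.4},{"dz": -0.03,"finger_gap": 0.4},{"dz": -0.07,"finger_gap": 0.4},{"dz": -0.11,"finger_gap": 0.4},{"dx": -0.03,"dz": -0.12,"finger_gap": 0.4},{"dx": -0.03,"dz": -0.12,"finger_gap": 0.4}])

```text
time: 5.03
eef_pos: [0.5978, -0.1756, 0.3072]
orientation: [0.001, 0.99, 0.139, 0.002]
force: [-0.9, -1.3, -0.1]
width: 0.403
finger_force: 0.0
```

```bash
python3 - <<'E'
from h import *
st=snap("wrist","w2.png"); np.save("w2st",[*st["eef_pos"],*st["orientation"]]); C=cal("wrist",st)
P=proj(C,[[.6297,-.1671,.19],[.5996,-.0627,.19],[.6145,-.115,.18]]);print(P,st["eef_pos"],st["orientation"],st["force"])
a=cv2.imread("pics/full_w2.png"); ts=[];
for p in P[:2]:
    x,y=[int(max(0,v)) for v in p-45]; print(x,y); ts.append(cv2.resize(a[y:y+90,x:x+90],(400,400),interpolation=cv2.INTER_CUBIC))
cv2.imwrite("pics/w2c.png",np.clip(np.hstack(ts)*1.2,0,255).astype('uint8'))
E
```

```text
[[276.57226709 167.005965  ]
 [157.26632655 167.81850827]
 [218.6269177  165.90816361]] [ 0.59784143 -0.17560152  0.30717527] [0.0014873  0.99032295 0.13876147 0.00186859] [-0.93882677 -1.29090294 -0.05228277]
231 122
112 122
```

View pics/w2c.png

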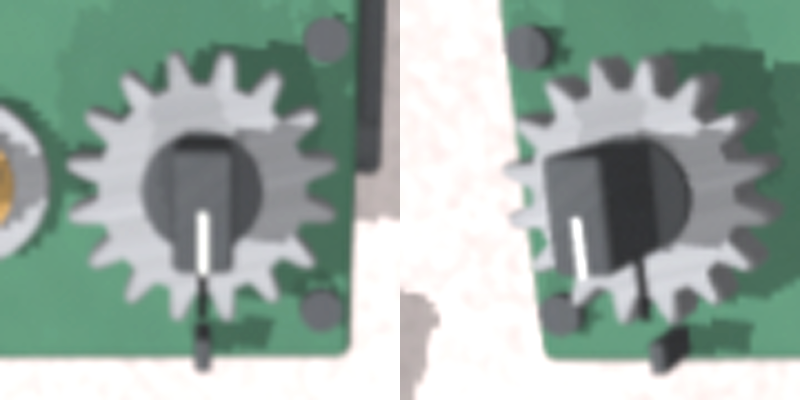

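The right index line now lies exactly on its pointer: white line at x=203, pointer at (203,345), and the left is unchanged. Going to the pinion.

Emit:
move_tool(offsets=[{"wz": -0.12,"dy": -0.03,"finger_gap": 0.5},{"wz": -0.24,"dy": -0.07,"finger_gap": 0.5},{"wz": -0.36,"dx": 0.01,"dy": -0.11,"finger_gap": 0.5},{"wz": -0.48,"dx": 0.01,"dy": -0.15,"finger_gap": 0.5},{"wz": -0.6,"dx": 0.02,"dy": -0.19,"finger_gap": 0.5},{"wz": -0.72,"dx": 0.02,"dy": -0.23,"finger_gap": 0.5},{"wz": -0.84,"dx": 0.03,"dy": -0.27,"finger_gap": 0.5},{"wz": -0.96,"dx": 0.04,"dy": -0.31,"finger_gap": 0.5},{"wz": -1.08,"dx": 0.045,"dy": -0.35,"dz": 0.02,"finger_gap": 0.5},{"wz": -1.2,"dx": 0.05,"dy": -0.39,"dz": 0.04,"finger_gap": 0.5},{"wz": -1.32,"dx": 0.052,"dy": -0.429,"dz": 0.06,"finger_gap": 0.5},{"wz": -1.44,"dx": 0.052,"dy": -0.429,"dz": 0.07,"finger_gap": 0.5},{"wz": -1.56,"dx": 0.052,"dy": -0.429,"dz": 0.07,"finger_gap": 0.5},{"wz": -1.68,"dx": 0.052,"dy": -0.429,"dz": 0.07,"finger_gap": 0.5},{"wz": -1.8,"dx": 0.052,"dy": -0.429,"dz": 0.07,"finger_gap": 0.5},{"wz": -1.92,"dx": 0.052,"dy": -0.429,"dz": 0.07,"finger_gap": 0.5},{"wz": -2.04,"dx": 0.052,"dy": -0.429,"dz": 0.07,"finger_gap": 0.5},{"wz": -2.16,"dx": 0.052,"dy": -0.429,"dz": 0.07,"finger_gap": 0.5},{"wz": -2.28,"dx": 0.052,"dy": -0.429,"dz": 0.07,"finger_gap": 0.5},{"wz": -2.4,"dx": 0.052,"dy": -0.429,"dz": 0.07,"finger_gap": 0.5}])

```text
time: 6.75
eef_pos: [0.5311, 0.2537, 0.2326]
orientation: [-0.0, 0.225, 0.974, -0.0]
force: [-0.1, -0.4, -0.9]
width: 0.499
finger_force: 0.0
```

Emit:
move_tool(offsets=[{"wz": -0.018,"finger_gap": 0.5},{"wz": -0.018,"finger_gap": 0.5}])

```text
time: 6.92
eef_pos: [0.5312, 0.2534, 0.2326]
orientation: [-0.0, 0.221, 0.975, 0.0]
force: [-0.9, -0.8, -0.1]
width: 0.498
finger_force: 0.0
```

```bash
python3 - <<'E'
from h import *
st=snap("wrist","w3.png"); np.save("w3st",[*st["eef_pos"],*st["orientation"]]); C=cal("wrist",st)
P=proj(C,[[.53,.251,.083]])[0];print(P,st["eef_pos"],st["orientation"],st["joint_positions"])
a=cv2.imread("pics/full_w3.png"); x,y=[int(max(0,v)) for v in P-(100,75)]; print(x,y)
cv2.imwrite("pics/w3c.png",np.clip(cv2.resize(a[y:y+150,x:x+200],(800,600),interpolation=cv2.INTER_CUBIC)*1.2,0,255).astype('uint8'))
E
```

```text
[273.09668641 194.08278166] [0.5312222  0.25337906 0.23263826] [-2.98394791e-04  2.20692794e-01  9.75343325e-01  2.95298694e-05] [-0.49613113  0.72703791 -0.00615775  1.42985666  0.00438423  0.98512023
  0.62258993]
173 119
```

View pics/w3c.png

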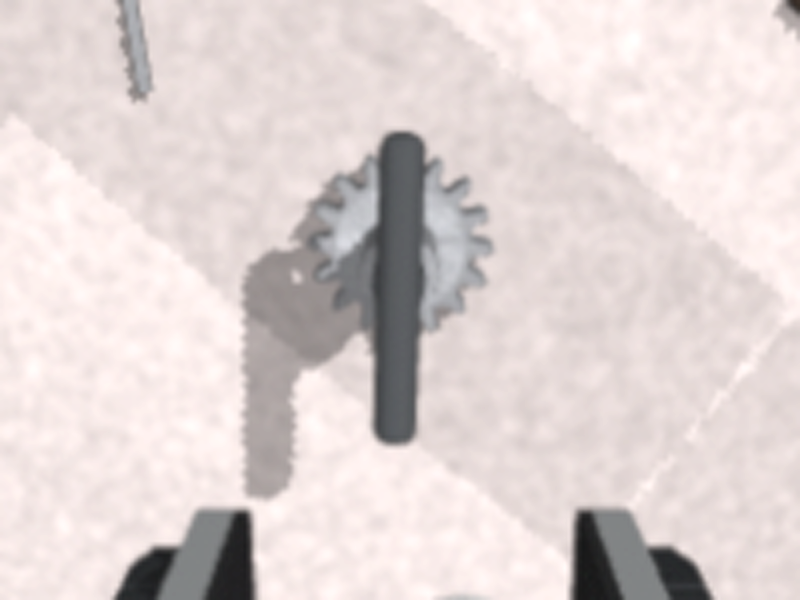

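The handle runs from (403,133) to (394,443) in the crop, nearly along tool x.

```bash
python3 - <<'E'
from h import *
v=np.load("w3st.npy"); C=cal("wrist",dict(eef_pos=v[:3],orientation=v[3:]))
f=lambda x,y:(173+x/4-.4,119+y/4-.4)
a=atz(C,f(403,131),.082);b=atz(C,f(394,445),.081);m=(a+b)/2;d=b-a
print(a,b,m,np.linalg.norm(d),np.arctan2(d[1],d[0]),np.arctan2(-d[1],-d[0]))
# gear check: teeth extents left 305,right 495 ; gear face z=.016
print("gear",atz(C,f(400,245),.016))
q=v[3:];M=R.from_quat([q[1],q[2],q[3],q[0]]).as_matrix();print("tool yaw x",np.arctan2(M[1,0],M[0,0]),"shift tool",M.T@([m[0],m[1],.056]-v[:3]))
E
```

```text
[0.49051307 0.27026328 0.082     ] [0.56560827 0.23143829 0.081     ] [0.52806067 0.25085078 0.0815    ] 0.08454388737588488 -0.477163109368137 2.6644295442216563
gear [0.527825   0.25072207 0.016     ]
tool yaw x 2.696543169640026 shift tool [ 0.00166001 -0.00362995  0.17663955]
```

Emit:
move_tool(offsets=[{"wz": 0.032,"dx": 0.002,"dy": -0.004,"dz": 0.03,"finger_gap": 0.5},{"wz": 0.032,"dx": 0.002,"dy": -0.004,"dz": 0.07,"finger_gap": 0.5},{"wz": 0.032,"dx": 0.002,"dy": -0.004,"dz": 0.11,"finger_gap": 0.5},{"wz": 0.032,"dx": 0.002,"dy": -0.004,"dz": 0.15,"finger_gap": 0.5},{"wz": 0.032,"dx": 0.002,"dy": -0.004,"dz": 0.177,"finger_gap": 0.5},{"wz": 0.032,"dx": 0.002,"dy": -0.004,"dz": 0.177,"finger_gap": 0.5},{"wz": 0.032,"dx": 0.002,"dy": -0.004,"dz": 0.177,"finger_gap": 0.0},{"wz": 0.032,"dx": 0.002,"dy": -0.004,"dz": 0.177,"finger_gap": 0.0},{"wz": 0.032,"dx": 0.002,"dy": -0.004,"dz": 0.177,"finger_gap": 0.0},{"wz": 0.032,"dx": 0.002,"dy": -0.004,"dz": 0.177,"finger_gap": 0.0},{"wz": 0.032,"dx": 0.002,"dy": -0.004,"dz": 0.177,"finger_gap": 0.0},{"wz": 0.032,"dx": 0.002,"dy": -0.004,"dz": 0.177,"finger_gap": 0.0}])

```text
time: 7.97
eef_pos: [0.5286, 0.2507, 0.0579]
orientation: [0.001, 0.236, 0.972, 0.001]
force: [-1.3, -2.2, 8.3]
width: 0.134
finger_force: 58.6
```

```bash
python3 -c "
from h import *
s=telemetry.state();print(s['eef_pos'],s['orientation'],s['force'])"
```

```text
[0.52863269 0.25072911 0.05792016] [1.13792908e-03 2.35595386e-01 9.71850259e-01 7.70440240e-04] [-1.32820319 -2.1537377   8.34425333]
```

Emit:
move_tool(offsets=[{"dz": -0.03,"finger_gap": 0},{"dz": -0.07,"finger_gap": 0},{"dz": -0.11,"finger_gap": 0},{"dz": -0.15,"finger_gap": 0},{"wz": 0.03,"dx": -0.02,"dy": -0.023,"dz": -0.18,"finger_gap": 0},{"wz": 0.03,"dx": -0.04,"dy": -0.047,"dz": -0.21,"finger_gap": 0},{"wz": 0.03,"dx": -0.065,"dy": -0.076,"dz": -0.23,"finger_gap": 0},{"wz": 0.03,"dx": -0.09,"dy": -0.105,"dz": -0.237,"finger_gap": 0},{"wz": 0.03,"dx": -0.115,"dy": -0.134,"dz": -0.237,"finger_gap": 0},{"wz": 0.03,"dx": -0.14,"dy": -0.163,"dz": -0.237,"finger_gap": 0},{"wz": 0.03,"dx": -0.165,"dy": -0.192,"dz": -0.237,"finger_gap": 0},{"wz": 0.03,"dx": -0.19,"dy": -0.221,"dz": -0.237,"finger_gap": 0},{"wz": 0.03,"dx": -0.215,"dy": -0.25,"dz": -0.237,"finger_gap": 0},{"wz": 0.03,"dx": -0.232,"dy": -0.272,"dz": -0.237,"finger_gap": 0},{"wz": 0.03,"dx": -0.244,"dy": -0.286,"dz": -0.237,"finger_gap": 0},{"wz": 0.03,"dx": -0.244,"dy": -0.286,"dz": -0.237,"finger_gap": 0},{"wz": 0.03,"dx": -0.244,"dy": -0.286,"dz": -0.237,"finger_gap": 0}])

```text
time: 9.38
eef_pos: [0.6137, -0.1163, 0.2937]
orientation: [0.0, 0.251, 0.968, 0.0]
force: [-0.2, 1.3, -4.9]
width: 0.133
finger_force: 60.3
```

```bash
python3 - <<'E'
from h import *
for c in("wrist","top","side"):
    st=snap(c,c+"4.png")
np.save("w4st",[*st["eef_pos"],*st["orientation"]]); print(st["eef_pos"],st["orientation"],st["force"])
C=cal("side"); p=proj(C,[.6148,-.1152,.22])[0]; x,y=[int(v) for v in p-(70,60)]; b=cv2.imread("pics/full_side4.png")
C2=cal("top"); p2=proj(C2,[.6148,-.1152,.24])[0]; x2,y2=[int(v) for v in p2-(50,60)]; t=cv2.imread("pics/full_top4.png")
r=lambda i:cv2.resize(i,(None),fx=4,fy=4,interpolation=cv2.INTER_CUBIC)
print(x,y,x2,y2); im=np.hstack([r(b[y:y+120,x:x+100]),r(t[y2:y2+120,x2:x2+100])]); cv2.imwrite("pics/c4.png",np.clip(im*1.4,0,255).astype('uint8'))
E
```

```text
[ 0.6138996  -0.11448177  0.29360537] [3.02547006e-04 2.49482575e-01 9.68379198e-01 2.85994324e-04] [ 0.33246109 -0.0793297  -4.2349479 ]
235 150 275 105
```

View pics/c4.png

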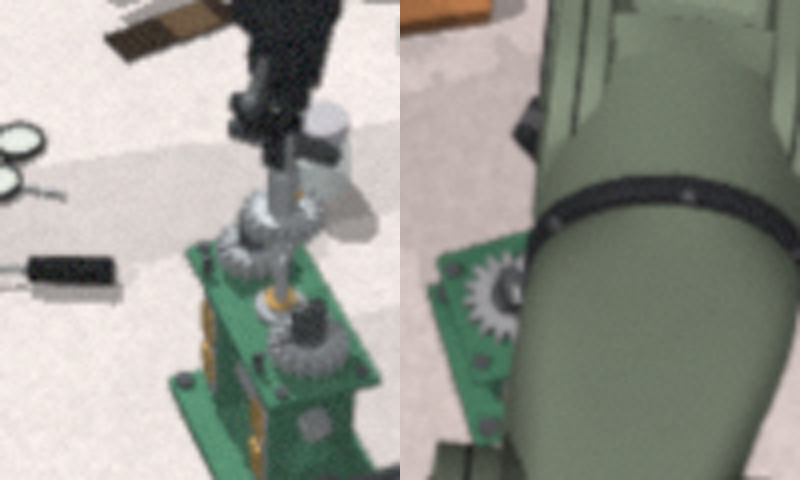

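The side crop shows the pinion gear (280,215) hanging above the post (283,265), well aligned. Lowering gradually.

Emit:
move_tool(offsets=[{"dx": -0.001,"dz": 0.015,"finger_gap": 0},{"dx": -0.001,"dz": 0.025,"finger_gap": 0},{"dx": -0.001,"dz": 0.033,"finger_gap": 0},{"dx": -0.001,"dz": 0.038,"finger_gap": 0},{"dx": -0.001,"dz": 0.042,"finger_gap": 0},{"dx": -0.001,"dz": 0.046,"finger_gap": 0},{"dx": -0.001,"dz": 0.046,"finger_gap": 0}])

```text
time: 10.12
eef_pos: [0.6148, -0.1157, 0.2464]
orientation: [-0.0, 0.25, 0.968, -0.0]
force: [-0.5, 1.0, -4.0]
width: 0.135
finger_force: 60.0
```

```bash
python3 -c "
from h import *
s=telemetry.state();print(s['eef_pos'],s['orientation'],s['force'],s['ft_torque'])"
```

```text
[ 0.614788   -0.11568551  0.24638733] [-2.44552443e-04  2.49651027e-01  9.68335843e-01 -2.72565156e-05] [-0.48818094  0.99626271 -4.04914318] [ 0.10003715  0.05540148 -0.01304681]
```

Emit:
move_tool(offsets=[{"dz": 0.005,"finger_gap": 0},{"dz": 0.01,"finger_gap": 0},{"dz": 0.013,"finger_gap": 0},{"dz": 0.015,"finger_gap": 0},{"dz": 0.017,"finger_gap": 0},{"dz": 0.019,"finger_gap": 0},{"dz": 0.021,"finger_gap": 0},{"dz": 0.021,"finger_gap": 0}])

```text
time: 10.78
eef_pos: [0.6148, -0.1158, 0.2254]
orientation: [-0.0, 0.25, 0.968, -0.0]
force: [-0.0, 0.1, -4.9]
width: 0.134
finger_force: 60.0
```

```bash
python3 -c "
from h import *
s=telemetry.state();print(s['eef_pos'],s['orientation'],s['force'],s['ft_torque'])"
```

```text
[ 0.61482062 -0.11584998  0.22542367] [-1.87543293e-04  2.49724758e-01  9.68316841e-01 -7.53010876e-05] [-0.0292528   0.07175682 -4.8682448 ] [ 0.02218693 -0.05994098 -0.03186982]
```

Emit:
move_tool(offsets=[{"dz": 0.003,"finger_gap": 0},{"dz": 0.006,"finger_gap": 0},{"dz": 0.008,"finger_gap": 0},{"dz": 0.01,"finger_gap": 0},{"dz": 0.01,"finger_gap": 0},{"dz": 0.01,"finger_gap": 0}])

```text
time: 11.28
eef_pos: [0.6151, -0.116, 0.2163]
orientation: [0.001, 0.25, 0.968, -0.0]
force: [-1.1, 0.6, 6.1]
width: 0.138
finger_force: 60.8
```

```bash
python3 -c "
from h import *
s=telemetry.state();print(s['eef_pos'],s['orientation'],s['force'],s['ft_torque'])"
```

```text
[ 0.6151168  -0.11600929  0.21625369] [ 5.11460580e-04  2.49793268e-01  9.68299054e-01 -5.86022434e-05] [-1.13892072  0.57535031  6.07548554] [ 0.05451932  0.40664375 -0.03505759]
```

Emit:
move_tool(offsets=[{"dz": 0.001,"finger_gap": 0},{"dz": 0.002,"finger_gap": 0},{"dz": 0.003,"finger_gap": 0},{"dz": 0.004,"finger_gap": 0},{"dz": 0.004,"finger_gap": 0},{"dz": 0.004,"finger_gap": 0}])

```text
time: 11.78
eef_pos: [0.6156, -0.1162, 0.2156]
orientation: [0.002, 0.25, 0.968, 0.0]
force: [-15.7, 2.0, 51.9]
width: 0.134
finger_force: 65.8
```

```bash
python3 -c "
from h import *
s=telemetry.state();print(s['eef_pos'],s['orientation'],s['force'],s['ft_torque'])"
```

```text
[ 0.61560555 -0.11620809  0.21558617] [2.36636813e-03 2.49894600e-01 9.68270151e-01 6.18734743e-05] [-15.65594574   1.96317254  51.94421902] [ 0.5043706   3.33390038 -0.00965341]
```

Emit:
move_tool(offsets=[{"dz": -0.001,"finger_gap": 0},{"dz": -0.0015,"finger_gap": 0},{"dz": -0.0015,"finger_gap": 0},{"dz": -0.0015,"finger_gap": 0}])

```text
time: 12.12
eef_pos: [0.6155, -0.1162, 0.2158]
orientation: [0.002, 0.25, 0.968, 0.0]
force: [-9.8, 1.0, 32.5]
width: 0.136
finger_force: 63.7
```

```bash
python3 - <<'E'
from h import *
s=telemetry.state();print(s['eef_pos'],s['force'])
snap("wrist","w5.png"); snap("side","s5.png")
a=cv2.imread("pics/full_w5.png"); b=cv2.imread("pics/full_side5.png" if 0 else "pics/full_s5.png")
l=cv2.resize(a,(480,360)); C=cal("side"); p=proj(C,[.6148,-.1152,.19])[0]; x,y=[int(v) for v in p-(40,45)]
r=cv2.resize(b[y:y+90,x:x+80],(320,360),interpolation=cv2.INTER_CUBIC)
cv2.imwrite("pics/c5.png",np.clip(np.hstack([l,r])*1.3,0,255).astype('uint8'))
E
```

```text
[ 0.61545474 -0.11617844  0.21578172] [-9.7704727   0.95711259 32.50359542]
```

View pics/c5.png

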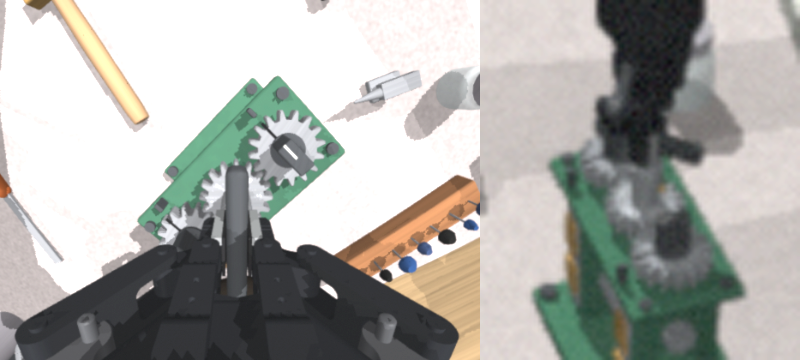

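The pinion (235,190) sits level between the gears and meshes with both. The left gear's index line points at its pointer (250,115), nothing else has moved, and the push is about 33 N. Handing in.

```bash
python3 -c "
from rig import manip, camrig, telemetry, ticket
print(ticket.sign_off())"
```

```text
the job is handed in; nothing more can be done
None
```

The job is handed in, but no verdict was returned: the right index line was on its pointer when I checked it after turning, and the pinion is on the post, meshed with both gears and held fully home by its handle at about 33 N. After seating, the left line still read on its pointer, but the gripper hid the right one, so I didn't recheck it.

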